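Unlock the takings box: two worn code dials and a bolt

ROBOT

A 6-joint arm with a two-finger parallel gripper is mounted at the origin on a cart in front of the work surface, level with it; the furniture and walls round the work are solid. World frame = base frame: x ahead of the robot, y to its left, z up, the work surface at z = 0. Lengths are in mm, angles in rad, forces in N, time in s.
With the tool pointing down it reaches from about 400 to 925 mm from the base axis. Payload 12.5 kg.
Tool frame: the origin (TCP) lies at the very end of the fingers, on their centre line; the grasp point (between the pads) lies 19 mm behind it; z points along the fingers, y is the line along which they close (so a half turn about z gives the same grasp; the last joint's range is limited). The gripper opens to 95 mm and grips with 3 to 60 N. Pads are 20 mm wide; open, the fingers measure 119 mm over their backs; the gripper's body (75 mm by 180 mm) begins 59 mm behind the grasp point.
Start: joints at [1.194, 0.491, 1.559, -0, 1.092, -0.106], TCP at [167.171, 602.246, 214.661] pointing down, gripper open.
Joint ranges: [-3.1, 3.1], [-0.84, 2.19], [0.05, 2.79], [-1.13, 4.28], [0.06, 2.93], [-2.69, 2.69]. Speed limits (rad/s): [2.22, 2.22, 2.79, 3.14, 3.14, 3.14].

INTERFACE

Orientations are given as [roll, pitch, yaw] about the fixed x, y, z axes, in that order (R = Rz(yaw) Ry(pitch) Rx(roll)).
In Python, from cell import state, read_camera, camera_info, job_done gives the robot as it stands.
- The arm moves only by the shell command python3 -m handwheel 'ROWS'. ROWS is a JSON list of rows, 1 to 5 of them, each of 5 numbers: dx, dy, dz in mm, then a turn about the tool's z in rad, then the opening from 0.0 (shut) to 1.0 (fully open); each row is the pose to reach, as a shift and turn from the pose commanded when the command began, along the tool's axes at that moment; what a row does not reach only later rows make up. A row lasts 1/12 s, in which the tool goes at most 41.7 mm and 0.125 rad, less where a joint would pass 70% of its speed; a pose out of reach is approached as far as the arm can. The fingers move at their own pace and stop on an object; the grip force is fixed at half the most. Time passes only in rows, so rows that do not move let the fingers close. It prints the time, the measured TCP pose, the force, the opening and the grip force at its end. Input that does not fit is refused with a message, and nothing moves.
- state(): the state, without advancing time (a new reading comes with each control period).
- read_camera(name): name is "scene" or "top"; returns (picture, depth): 420x560x3 uint8, red, green, blue; 420x560 float32, mm along the optical axis (not along the pixel's ray), 0 where there is no reading.
- camera_info(name): a dict with "vertical_fov" (degrees; the focal length in pixels is half the picture's height over the tangent of half this angle, whatever the lens; pixels are square), "cx", "cy" (the principal point, pixels), "dist_coeffs" ([k1, k2, p1, p2, k3] as OpenCV has them; the pictures are not rectified), "origin" and "attitude" of the camera in the world. Camera axes: x right, y down, z forward; pixel columns grow to the right and rows downward; lengths in mm; the calibration is good to about 2 mm. A picture is of the moment at which its call begins. camera_info takes no time and is no camera call.
- job_done(): hands the job in; it is judged then, once.
The state is a dict: "t": time; "joints": joint angles; "qvel": joint speeds; "tau": joint torques, N m; "eef_pos": TCP position; "tcp_rot": TCP orientation; "ft_force": force on the tool from outside, world axes, zero at the start; "moment": the same for the moment, N m; "opening": opening from 0.0 (shut) to 1.0 (fully open); "grip_force": force on a finger pad.
Only numpy, scipy, OpenCV 4.12 (cv2) and the standard library are available. Lean on these libraries where they do the work, as an engineer would, in place of code of your own. Each camera call takes 0.05 s, during which the arm holds its last target. There are 200 camera calls.

TASK

Unlock the green takings box: turn its left dial to the two-pip mark and its right dial to the four-pip mark, then slide the bolt fully open to the left and let go. The lock is worn, so each gate lies only near its mark: turn slowly, feel for the place where the dial catches and stops, and do not force a dial beyond it or haul on a blocked bolt. Leave the things around the box alone.

Things in the scene. Friction and masses are not known exactly. Their poses are not given: they have to be found in the camera images.
- cash_box: green steel takings box fixed to the table, 196 x 276 mm, lid top 90 mm above the table, origin at the centre of its underside; box frame: x from the bolt side to the hinge side (away from the robot at yaw 0), y to the left, z up. Two dials at the back of the lid, a bolt at the front. Pip marks round each dial at dial angles +1.4 (one pip), +0.7 (two), 0 (three), -0.7 (four), -1.4 (five).
- left_dial (a joint): left dial angle in rad: 0 with its red line along box +x (three-pip mark), growing counter-clockwise from above, stops +-1.6. Code: the two-pip mark, nominally +0.7. Starts 0.55 to 1.0 rad below it; drag 0.05 to 0.15 N m. A sprung pin inside drops into the dial's gate and holds both ways (play +-0.04 rad), also when let go; past the play the dial winds up a springy shaft, 4 N m per rad.
- left_mark (a point): the two-pip mark beside the left dial, its code, white pips on the lid 47 mm from the dial axis. The lock is worn: the gate lies anywhere within 0.22 rad either side of this mark, another place each time, and can only be felt. Pressing on against the caught pin with more than 0.4 N m over the drag (0.1 rad of wind-up) damages the lock; 0.2 N m over the drag is proof that it has caught.
- left_grip (a point): point on the left dial's axis (box x +30 mm, y +66 mm), 24 mm above the lid top, at the height to grip; its x axis lies along the grip bar toward the red line, z up. The dial: steel disc 56 mm across, top 8.5 mm above the lid, with a black upright bar 46 mm long, 14 mm wide, from 7.5 to 37.5 mm above the lid; pinch it across the 14 mm.
- right_dial (a joint): right dial angle in rad: 0 with its red line along box +x (three-pip mark), growing counter-clockwise from above, stops +-1.6. Code: the four-pip mark, nominally -0.7. Starts 0.55 to 1.0 rad above it; drag 0.05 to 0.15 N m. A sprung pin inside drops into the dial's gate and holds both ways (play +-0.04 rad), also when let go; past the play the dial winds up a springy shaft, 4 N m per rad.
- right_mark (a point): the four-pip mark beside the right dial, its code, white pips on the lid 47 mm from the dial axis. The lock is worn: the gate lies anywhere within 0.22 rad either side of this mark, another place each time, and can only be felt. Pressing on against the caught pin with more than 0.4 N m over the drag (0.1 rad of wind-up) damages the lock; 0.2 N m over the drag is proof that it has caught.
- right_grip (a point): point on the right dial's axis (box x +30 mm, y -66 mm), 24 mm above the lid top, at the height to grip; its x axis lies along the grip bar toward the red line, z up. The dial: steel disc 56 mm across, top 8.5 mm above the lid, with a black upright bar 46 mm long, 14 mm wide, from 7.5 to 37.5 mm above the lid; pinch it across the 14 mm.
- bolt (a joint): travel of the bolt in m: 0 shut (its tip in the dark upright staple at the right edge of the lid), 0.045 fully open at its end stop. It slides to box +y (left) against 2 to 4 N of friction and stays where it is left. With either pin out of its gate it only rattles up to 22 mm; hauling on the blocked bolt with more than 20 N damages it.
- bolt_grip (a point): point in the middle of the bolt's black upright grip, on the bolt line (box x -62 mm, y 0 when shut), 24 mm above the lid top; axes as the box's. The grip is 22 mm (x) by 14 mm (y), from 8 to 40 mm above the lid; two guides 11 mm high hold the bar at box y -75 and +100 mm.
- date_stamp: loose green and black hand stamp, 40 x 56 x 80 mm, origin under its centre; leave it alone
- tape_roll: loose roll of brown packing tape, 90 mm across, 48 mm high, origin under its centre; leave it alone
- counter: loose small grey round tally counter, 54 x 67 x 26 mm, origin under its centre; leave it alone
- pen: loose red and white marker pen, 135 mm long, 17 mm thick, origin under its centre; leave it alone

How it is judged:
By the outcome, as a careful person would: the job done as asked, in the order asked, and still so for the second after the job is handed in, with the robot touching nothing.
It also fails if it takes over 72 s, if anything falls off the work surface, if the arm or the gripper's body presses on something with over 40 N, if the wrist force passes 120 N, or if a joint passes its speed limit or range.

## Working session

There is one attempt and no reset: what is moved stays moved. The work goes in short steps, Python scripts to look and compute and a shell command to move; the robot and the scene stay as the last step left them, time stands still between calls to the robot, and variables do not carry over. Pictures are saved under pics/ and viewed, at most 10 in all, crops included, and the job is handed in when it is done.

```bash
mkdir -p pics; ls; python3 - <<'E'
from cell import *
import cv2,numpy as np
for n in("scene","top"):
    p,d=read_camera(n); cv2.imwrite(f"pics/{n}0.png",p[:,:,::-1]); np.save(f"pics/{n}0.npy",d); print(camera_info(n))
print(state())
E
```

```text
pics
{'vertical_fov': 43.12464633125072, 'cx': 272.9003390772362, 'cy': 211.4573769290489, 'dist_coeffs': array([-0.03148761,  0.        ,  0.        ,  0.        ,  0.        ]), 'origin': array([  -18.42097947, -1014.10042123,   899.86693924]), 'attitude': array([-2.18125906,  0.01979556, -0.48449681])}
{'vertical_fov': 43.4641848366875, 'cx': 273.47140812711416, 'cy': 212.3718134379102, 'dist_coeffs': array([0.00483835, 0.        , 0.        , 0.        , 0.        ]), 'origin': array([ 272.21785043,   18.04569613, 1284.31262496]), 'attitude': array([-2.92719892e+00,  2.51463632e-03, -1.51256253e+00])}
{'t': 0.1, 'joints': array([ 1.19436487e+00,  4.91481599e-01,  1.55939210e+00,  1.17875071e-05,
        1.09170492e+00, -1.05622249e-01]), 'qvel': array([-0.00056626, -0.00183245, -0.00044946,  0.00033008, -0.00049002,
       -0.00011241]), 'tau': array([ 3.31547359e-03, -6.13624120e+01, -2.58605272e+01,  6.94370549e-02,
        4.70672816e-02, -2.50382311e-05]), 'eef_pos': array([167.10271787, 602.02104842, 214.12993551]), 'tcp_rot': array([-3.14061329e+00, -1.14342823e-04,  2.87077795e+00]), 'ft_force': array([-0.39564548, -0.76497332, -0.2181798 ]), 'moment': array([ 0.05342507, -0.04697461, -0.03682869]), 'grip_force': 0.0, 'opening': 0.9971770071026339}
```

View pics/top0.png

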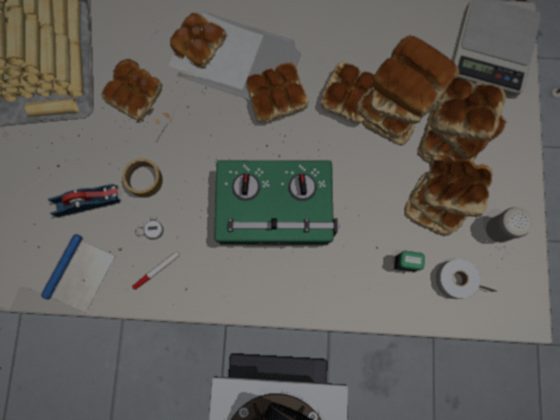

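View pics/scene0.png

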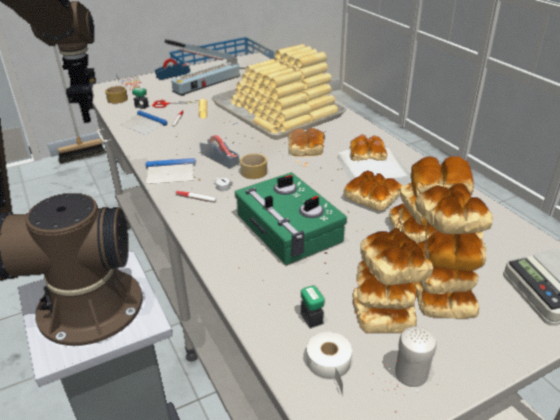

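Top view: the green box is centred near (275,201), with dials at (245,186) and (302,186) and the bolt grip at (274,225). The red lines point roughly up (+x). Next I measure these by depth.

```bash
cat > h.py <<'E'
from cell import *
import cv2,numpy as np
from scipy.spatial.transform import Rotation as R
def cloud(n,d):
    c=camera_info(n);f=d.shape[0]/2/np.tan(np.radians(c["vertical_fov"]/2))
    K=np.array([[f,0,c["cx"]],[0,f,c["cy"]],[0,0,1]])
    v,u=np.mgrid[:d.shape[0],:d.shape[1]]
    q=cv2.undistortPoints(np.stack([u,v],-1).reshape(-1,1,2).astype(np.float64),K,c["dist_coeffs"]).reshape(*d.shape,2)
    P=np.dstack([q,np.ones(d.shape)])*d[...,None]
    return P@R.from_euler("xyz",c["attitude"]).as_matrix().T+c["origin"]
E
python3 - <<'E'
from h import *
for n in("top","scene"):
    p=cv2.imread(f"pics/{n}0.png")[:,:,::-1].astype(int);P=cloud(n,np.load(f"pics/{n}0.npy"))
    r,g,b=p[...,0],p[...,1],p[...,2]
    m=(g>1.6*r)&(g>b+15)&(abs(P[...,2]-90)<8)&(abs(P[...,1])<250)&(P[...,0]<800)
    m=cv2.morphologyEx(m.astype(np.uint8),cv2.MORPH_OPEN,np.ones((3,3)))>0
    q=P[m]; rect=cv2.minAreaRect(q[:,:2].astype(np.float32)); print(n,m.sum(),rect,np.median(q[:,2]),q[:,2].std())
    (cx,cy)=rect[0]
    red=(r>110)&(g<r*.55)&(b<r*.55)&(P[...,2]>95)&(np.hypot(P[...,0]-cx,P[...,1]-cy)<150)
    k,l,s,c=cv2.connectedComponentsWithStats(red.astype(np.uint8))
    for i in range(1,k):print("red",s[i,4],c[i],P[l==i].mean(0))
    hi=(P[...,2]>115)&(P[...,2]<140)&(np.hypot(P[...,0]-cx,P[...,1]-cy)<150)
    k,l,s,c=cv2.connectedComponentsWithStats(hi.astype(np.uint8))
    for i in range(1,k):
        if s[i,4]>3:
            w=P[l==i];print("hi",s[i,4],c[i],w.mean(0),cv2.minAreaRect(w[:,:2].astype(np.float32)))
    # bare table
    t=P[150:330,100:520,2] if n=="top" else P[200:300,150:300,2]
    print("table",np.median(t))
im=cv2.imread("pics/top0.png")[150:255,205:350];cv2.imwrite("pics/crop0.png",cv2.resize(im,None,fx=5,fy=5,interpolation=cv2.INTER_CUBIC))
E
```

```text
top 6043 ((561.7175903320312, 36.88185119628906), (189.29933166503906, 269.8676452636719), 2.761131525039673) 89.48181721247943 2.2975686392840013
hi 127 [244.81889764 183.56692913] [587.0991244  104.67977379 126.06362786] ((587.8976440429688, 104.79402160644531), (14.409668922424316, 45.2592887878418), 86.58982849121094)
hi 129 [302.48062016 183.54263566] [594.69112651 -26.38594046 126.12355564] ((596.236083984375, -26.6155948638916), (46.220298767089844, 14.110608100891113), 10.92448902130127)
hi 62 [273.53225806 222.67741935] [499.8082958   34.08878207 128.23956883] ((500.05596923828125, 34.18421936035156), (21.535982131958008, 11.212349891662598), 3.313269853591919)
table 0.5691849876266133
scene 2465 ((560.5595703125, 31.026687622070312), (192.6827392578125, 273.6101989746094), 2.719468355178833) 89.12430634911038 2.0474452107703836
red 3 [287. 176.] [597.73978717 104.5638592  127.16268949]
red 8 [314.125 197.25 ] [606.75912887 -26.15313182 128.09849137]
hi 89 [284.39325843 178.66292135] [587.2203313  100.54804164 123.759901  ] ((587.869384765625, 105.05194091796875), (20.394001007080078, 45.899452209472656), 88.62810516357422)
hi 59 [267.83050847 199.27118644] [498.84034031  30.27408796 124.34257894] ((501.1826171875, 33.13078308105469), (17.707862854003906, 25.31472396850586), 89.95100402832031)
hi 102 [310.7254902  200.97058824] [593.80055158 -30.65313866 123.25345477] ((595.6243896484375, -28.532039642333984), (46.63095474243164, 16.145963668823242), 8.762850761413574)
table -0.9073791102405835
```

View pics/crop0.png

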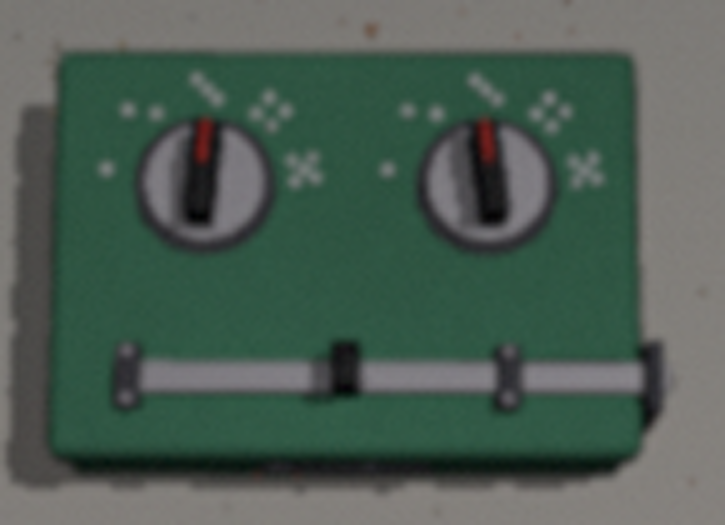

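The crop agrees: left red line slightly clockwise, right one slightly counter-clockwise of box +x. The estimates are:

- **Box:** centre (562, 37.4), yaw ≈ 0.053.
- **Left dial:** about -0.11.
- **Right dial:** about +0.14.

Lid height, 132 mm dial spacing and bar sizes match the given values. Now the move helper.

```bash
cat > go.py <<'E'
import sys
from h import *
# print shift in tool axes and turn about tool z to reach x y z yaw
x,y,z,w=map(float,sys.argv[1:]);s=state()
r=R.from_euler("xyz",s["tcp_rot"])
print("shift",np.round(r.inv().apply(np.array([x,y,z])-s["eef_pos"]),1),"turn",round(-((w-s["tcp_rot"][2]+np.pi/2)%np.pi-np.pi/2),3))
E
cat > st.py <<'E'
from cell import state;import numpy as np
s=state();print("t %.2f pos %s rot %s F %s M %s op %.3f grip %.1f"%(s["t"],np.round(s["eef_pos"],1),np.round(s["tcp_rot"],3),np.round(s["ft_force"],1),np.round(s["moment"],3),s["opening"],s["grip_force"]))
E
python3 go.py 588.5 104.9 190 -0.06
```

```text
shift [-539.  -366.2   24.4] turn -0.211
```

```bash
python3 -m handwheel '[[-27, -18, 0, 0, 0.6], [-54, -37, 0, 0, 0.6], [-81, -55, 0, 0, 0.6], [-108, -73, 0, 0, 0.6], [-135, -92, 0, 0, 0.6]]'
python3 -m handwheel '[[-27, -18, 0, 0, 0.6], [-54, -37, 0, 0, 0.6], [-81, -55, 0, 0, 0.6], [-108, -73, 0, 0, 0.6], [-135, -92, 0, 0, 0.6]]'
python3 -m handwheel '[[-27, -18, 0, 0, 0.6], [-54, -37, 0, 0, 0.6], [-81, -55, 0, 0, 0.6], [-108, -73, 0, 0, 0.6], [-135, -92, 0, 0, 0.6]]'
python3 -m handwheel '[[-27, -18, 0, -0.05, 0.6], [-54, -37, 0, -0.1, 0.6], [-81, -55, 0, -0.15, 0.6], [-108, -73, 0, -0.2, 0.6], [-134, -91, 24, -0.211, 0.6]]'
python3 -m handwheel '[[0, 0, 0, 0, 0.6], [0, 0, 0, 0, 0.6]]'
python3 st.py; python3 go.py 588.5 104.9 103 -0.06
```

```text
t: 0.52
eef_pos: [273.3, 476.2, 214.4]
tcp_rot: [-3.141, -0.0, 2.871]
ft_force: [0.7, 0.5, -0.0]
opening: 0.71
grip_force: 0.0
t: 0.93
eef_pos: [378.9, 351.4, 214.5]
tcp_rot: [-3.142, -0.0, 2.871]
ft_force: [0.7, 0.8, -1.0]
opening: 0.599
grip_force: 0.0
t: 1.35
eef_pos: [484.4, 226.6, 214.5]
tcp_rot: [-3.142, -0.0, 2.871]
ft_force: [0.9, 0.7, -0.7]
opening: 0.599
grip_force: 0.0
t: 1.77
eef_pos: [591.0, 103.1, 193.7]
tcp_rot: [3.141, 0.006, 3.085]
ft_force: [1.5, -0.2, 0.5]
opening: 0.598
grip_force: 0.0
t: 1.93
eef_pos: [588.3, 103.2, 189.0]
tcp_rot: [-3.141, -0.003, 3.079]
ft_force: [0.2, 0.3, -0.3]
opening: 0.598
grip_force: 0.0
t 1.93 pos [588.3 103.2 189. ] rot [-3.141e+00 -3.000e-03  3.079e+00] F [ 0.2  0.3 -0.3] M [ 0.027  0.002 -0.047] op 0.598 grip 0.0
shift [-0.4  1.7 86. ] turn -0.002
```

```bash
python3 -m handwheel '[[0, 1.7, 25, 0, 0.6], [0, 1.7, 50, 0, 0.6], [0, 1.7, 70, 0, 0.6], [0, 1.7, 80, 0, 0.6], [0, 1.7, 85, 0, 0.6]]' >/dev/null
python3 -m handwheel '[[0, 0, 0, 0, 0.6], [0, 0, 0, 0, 0.4], [0, 0, 0, 0, 0.3], [0, 0, 0, 0, 0.25]]'; python3 st.py
python3 - <<'E'
from h import *
p,d=read_camera("scene");cv2.imwrite("pics/g1.png",cv2.resize(p[110:290,170:410,::-1],None,fx=3,fy=3))
E
```

```text
t: 2.68
eef_pos: [588.9, 106.3, 106.7]
tcp_rot: [3.141, 0.002, 3.082]
ft_force: [-0.0, -0.6, -0.2]
opening: 0.445
grip_force: 0.0
t 2.68 pos [588.9 106.3 106.7] rot [3.141e+00 2.000e-03 3.082e+00] F [-0.  -0.6 -0.2] M [-0.002  0.028 -0.028] op 0.445 grip 0.0
```

View pics/g1.png

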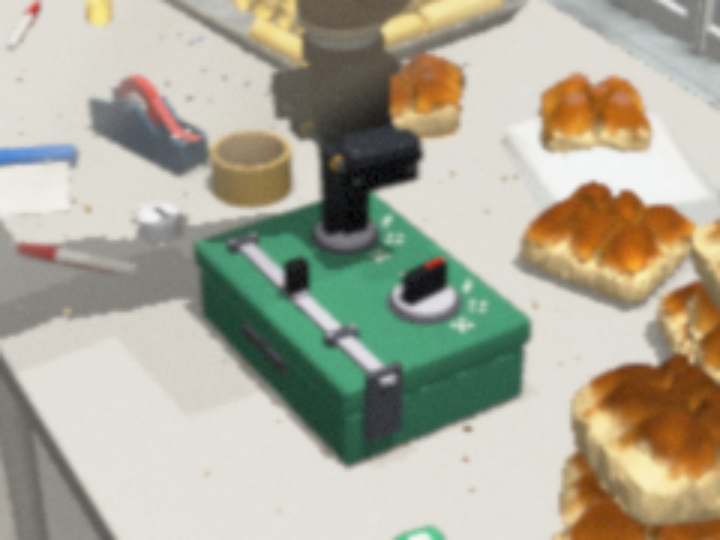

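The picture shows the fingers straddling the left dial's bar at (345,215) of the crop, clear of everything else. I'll lower a little and close.

```bash
python3 -m handwheel '[[0, 0, 2, 0, 0.4], [0, -1, 3, 0, 0.3], [0, -1, 3, 0, 0.2], [0, -1, 3, 0, 0.15], [0, -1, 3, 0, 0.1]]'; python3 st.py;python3 -m handwheel '[[0, 0, 0, 0, 0], [0, 0, 0, 0, 0], [0, 0, 0, 0, 0], [0, 0, 0, 0, 0]]' >/dev/null; python3 st.py
```

```text
t: 3.15
eef_pos: [588.4, 105.1, 102.6]
tcp_rot: [3.142, -0.0, 3.082]
ft_force: [-0.7, -0.5, -0.4]
opening: 0.178
grip_force: 0.0
t 3.15 pos [588.4 105.1 102.6] rot [ 3.142 -0.     3.082] F [-0.7 -0.5 -0.4] M [ 0.013 -0.018 -0.012] op 0.178 grip 0.0
t 3.48 pos [588.4 105.3 102.6] rot [3.141 0.    3.082] F [-1.1  1.7 -0.7] M [ 0.389 -0.038  0.04 ] op 0.145 grip 30.0
```

```bash
python3 -m handwheel '[[0, 0, 0, -0.02, 0], [0, 0, 0, -0.04, 0], [0, 0, 0, -0.06, 0], [0, 0, 0, -0.08, 0], [0, 0, 0, -0.1, 0]]' >/dev/null; python3 st.py;  python3 -m handwheel '[[0, 0, 0, -0.02, 0], [0, 0, 0, -0.04, 0], [0, 0, 0, -0.06, 0], [0, 0, 0, -0.08, 0], [0, 0, 0, -0.1, 0]]' >/dev/null; python3 st.py
```

```text
t 3.90 pos [588.4 105.2 102.6] rot [ 3.141  0.    -3.099] F [ 0.2  3.2 -1.5] M [ 0.562 -0.109 -0.07 ] op 0.143 grip 30.0
t 4.32 pos [588.4 105.2 102.6] rot [ 3.141  0.    -2.999] F [ 0.2  3.8 -0.1] M [ 0.547 -0.161 -0.126] op 0.146 grip 30.0
```

```bash
for i in 1; do python3 -m handwheel '[[0, 0, 0, -0.02, 0], [0, 0, 0, -0.04, 0], [0, 0, 0, -0.06, 0], [0, 0, 0, -0.08, 0], [0, 0, 0, -0.1, 0]]' >/dev/null; python3 st.py;  python3 -m handwheel '[[0, 0, 0, -0.02, 0], [0, 0, 0, -0.04, 0], [0, 0, 0, -0.06, 0], [0, 0, 0, -0.08, 0], [0, 0, 0, -0.1, 0]]' >/dev/null; python3 st.py; python3 -m handwheel '[[0, 0, 0, -0.02, 0], [0, 0, 0, -0.04, 0], [0, 0, 0, -0.06, 0], [0, 0, 0, -0.08, 0], [0, 0, 0, -0.1, 0]]' >/dev/null; python3 st.py; python3 -m handwheel '[[0, 0, 0, -0.01, 0], [0, 0, 0, -0.02, 0], [0, 0, 0, -0.03, 0], [0, 0, 0, -0.04, 0], [0, 0, 0, -0.04, 0]]' >/dev/null; python3 st.py;done
```

```text
t 4.73 pos [588.4 105.1 102.6] rot [ 3.142  0.    -2.899] F [ 1.3  2.2 -0.5] M [ 0.525 -0.175 -0.088] op 0.147 grip 30.0
t 5.15 pos [588.4 105.1 102.6] rot [-3.142  0.    -2.799] F [ 0.5  1.3 -0.2] M [ 0.251 -0.212 -0.138] op 0.147 grip 30.0
t 5.57 pos [588.5 105.  102.6] rot [-3.141  0.    -2.699] F [ 1.3  0.2 -1.3] M [ 0.052 -0.338 -0.088] op 0.143 grip 30.0
t 5.98 pos [588.5 105.  102.6] rot [-3.141  0.    -2.661] F [ 2.  -0.3 -1.5] M [-0.189 -0.393 -0.023] op 0.147 grip 30.0
```

```bash
python3 -m handwheel '[[0, 0, 0, -0.01, 0], [0, 0, 0, -0.02, 0], [0, 0, 0, -0.03, 0], [0, 0, 0, -0.04, 0]]' >/dev/null; python3 st.py
```

```text
t 6.32 pos [588.5 105.  102.6] rot [-3.141  0.    -2.62 ] F [ 3.7 -1.9 -1.2] M [-0.41  -0.474 -0.164] op 0.144 grip 30.0
```

```bash
python3 -m handwheel '[[0, 0, 0, -0.01, 0], [0, 0, 0, -0.02, 0], [0, 0, 0, -0.03, 0], [0, 0, 0, -0.04, 0]]' >/dev/null; python3 st.py
```

```text
t 6.65 pos [588.5 105.  102.6] rot [-3.141  0.    -2.58 ] F [ 2.  -3.  -1.9] M [-0.624 -0.495  0.001] op 0.150 grip 30.0
```

```bash
cat > st.py <<'E'
from cell import state;import numpy as np
s=state();print("t %.2f pos %s yaw %.3f F %s M %s tau6 %.3f op %.3f grip %.1f"%(s["t"],np.round(s["eef_pos"],1),s["tcp_rot"][2],np.round(s["ft_force"],1),np.round(s["moment"],3),s["tau"][5],s["opening"],s["grip_force"]))
E
python3 -m handwheel '[[0, 0, 0, -0.01, 0], [0, 0, 0, -0.02, 0]]' >/dev/null; python3 st.py;python3 -m handwheel '[[0, 0, 0, -0.01, 0]]' >/dev/null; python3 st.py;python3 -m handwheel '[[0, 0, 0, 0, 0]]' >/dev/null; python3 st.py;python3 -m handwheel '[[0, 0, 0, 0, 0]]' >/dev/null; python3 st.py
```

```text
t 6.82 pos [588.5 105.  102.6] yaw -2.560 F [ 2.2 -4.1 -2.5] M [-0.692 -0.586 -0.077] tau6 0.109 op 0.146 grip 30.0
t 6.90 pos [588.5 105.  102.6] yaw -2.550 F [ 2.2 -4.5 -2.2] M [-0.77  -0.526 -0.103] tau6 0.111 op 0.143 grip 30.0
t 6.98 pos [588.5 105.  102.6] yaw -2.550 F [ 3.7 -3.6 -1.5] M [-0.754 -0.631 -0.015] tau6 -0.205 op 0.141 grip 30.0
t 7.07 pos [588.5 105.  102.6] yaw -2.551 F [ 2.8 -3.7 -2.3] M [-0.692 -0.56  -0.03 ] tau6 -0.024 op 0.147 grip 30.0
```

```bash
python3 -m handwheel '[[0, 0, 0, -0.01, 0], [0, 0, 0, -0.02, 0]]' >/dev/null; python3 st.py;python3 -m handwheel '[[0, 0, 0, -0.01, 0], [0, 0, 0, -0.02, 0]]' >/dev/null; python3 st.py
```

```text
t 7.23 pos [588.5 105.  102.6] yaw -2.530 F [ 2.8 -4.3 -1.7] M [-0.776 -0.535 -0.08 ] tau6 0.144 op 0.146 grip 30.0
t 7.40 pos [588.5 105.  102.6] yaw -2.510 F [ 3.3 -4.  -2.4] M [-0.738 -0.552 -0.124] tau6 0.107 op 0.146 grip 30.0
```

```bash
python3 -m handwheel '[[0, 0, 0, -0.01, 0], [0, 0, 0, -0.02, 0]]' >/dev/null; python3 st.py;python3 -m handwheel '[[0, 0, 0, -0.01, 0], [0, 0, 0, -0.02, 0]]' >/dev/null; python3 st.py
```

```text
t 7.57 pos [588.5 105.  102.6] yaw -2.490 F [ 3.1 -4.3 -1.7] M [-0.786 -0.599 -0.059] tau6 0.106 op 0.147 grip 30.0
t 7.73 pos [588.5 105.  102.6] yaw -2.470 F [ 3.9 -4.8 -1.4] M [-0.764 -0.594 -0.099] tau6 0.105 op 0.143 grip 30.0
```

```bash
python3 -m handwheel '[[0, 0, 0, -0.01, 0], [0, 0, 0, -0.02, 0]]' >/dev/null; python3 st.py;python3 -m handwheel '[[0, 0, 0, -0.01, 0], [0, 0, 0, -0.02, 0]]' >/dev/null; python3 st.py
```

```text
t 7.90 pos [588.5 105.  102.7] yaw -2.450 F [ 3.5 -4.4 -2.9] M [-0.78  -0.564 -0.117] tau6 0.106 op 0.147 grip 30.0
t 8.07 pos [588.5 105.  102.6] yaw -2.430 F [ 4.2 -4.7 -2. ] M [-0.758 -0.55  -0.031] tau6 0.142 op 0.144 grip 30.0
```

```bash
python3 -m handwheel '[[0, 0, 0, -0.01, 0], [0, 0, 0, -0.02, 0]]' >/dev/null; python3 st.py;python3 -m handwheel '[[0, 0, 0, -0.01, 0], [0, 0, 0, -0.02, 0]]' >/dev/null; python3 st.py
```

```text
t 8.23 pos [588.5 104.9 102.6] yaw -2.410 F [ 4.2 -4.4 -1.6] M [-0.789 -0.563 -0.055] tau6 0.142 op 0.143 grip 30.0
t 8.40 pos [588.5 104.9 102.6] yaw -2.390 F [ 2.6 -4.9 -1. ] M [-0.8   -0.58  -0.114] tau6 0.142 op 0.143 grip 30.0
```

```bash
python3 -m handwheel '[[0, 0, 0, -0.01, 0], [0, 0, 0, -0.02, 0]]' >/dev/null; python3 st.py;python3 -m handwheel '[[0, 0, 0, -0.01, 0], [0, 0, 0, -0.02, 0]]' >/dev/null; python3 st.py;python3 -m handwheel '[[0, 0, 0, -0.01, 0], [0, 0, 0, -0.02, 0]]' >/dev/null; python3 st.py
```

```text
t 8.57 pos [588.5 104.9 102.6] yaw -2.370 F [ 3.  -5.  -2.4] M [-0.811 -0.612 -0.065] tau6 0.141 op 0.144 grip 30.0
t 8.73 pos [588.6 104.9 102.7] yaw -2.350 F [ 3.8 -5.7 -2.1] M [-0.761 -0.579 -0.143] tau6 0.092 op 0.150 grip 30.0
t 8.90 pos [588.6 104.9 102.6] yaw -2.331 F [ 3.5 -4.2 -2. ] M [-0.789 -0.615 -0.186] tau6 0.041 op 0.147 grip 30.0
```

```bash
python3 -m handwheel '[[0, 0, 0, -0.01, 0], [0, 0, 0, -0.02, 0]]' >/dev/null; python3 st.py
```

```text
t 9.07 pos [588.6 104.9 102.6] yaw -2.311 F [ 4.1 -4.1 -2.7] M [-0.862 -0.641 -0.23 ] tau6 -0.011 op 0.147 grip 30.0
```

```bash
python3 -m handwheel '[[0, 0, 0, -0.01, 0], [0, 0, 0, -0.02, 0]]' >/dev/null; python3 st.py;python3 -m handwheel '[[0, 0, 0, -0.01, 0]]' >/dev/null; python3 st.py;python3 -m handwheel '[[0, 0, 0, 0, 0]]' >/dev/null; python3 st.py
```

```text
t 9.23 pos [588.6 104.9 102.6] yaw -2.291 F [ 3.3 -5.3 -2.6] M [-0.791 -0.607 -0.247] tau6 -0.063 op 0.143 grip 30.0
t 9.32 pos [588.6 104.9 102.6] yaw -2.281 F [ 3.9 -4.6 -2.3] M [-0.785 -0.586 -0.311] tau6 -0.089 op 0.149 grip 30.0
t 9.40 pos [588.6 104.9 102.6] yaw -2.281 F [ 3.4 -3.9 -2.4] M [-0.761 -0.552 -0.21 ] tau6 -0.409 op 0.142 grip 30.0
```

The left dial has caught: torque climbed steadily to about 0.23 N m over the drag. I'll unwind it, release and rise.

```bash
python3 -m handwheel '[[0, 0, 0, 0.02, 0], [0, 0, 0, 0.04, 0], [0, 0, 0, 0.06, 0], [0, 0, 0, 0.07, 0]]' >/dev/null; python3 st.py
python3 -m handwheel '[[0, 0, 0, 0, 0.3], [0, 0, 0, 0, 0.6], [0, 0, 0, 0, 0.6], [0, 0, 0, 0, 0.6]]' >/dev/null; python3 st.py
python3 -m handwheel '[[0, 0, -15, 0, 0.6], [0, 0, -40, 0, 0.6], [0, 0, -65, 0, 0.6], [0, 0, -70, 0, 0.6], [0, 0, -70, 0, 0.6]]' >/dev/null; python3 st.py; python3 go.py 595.5 -26.9 172 0.193
```

```text
t 9.73 pos [588.5 104.9 102.6] yaw -2.352 F [ 3.5 -5.4 -2.4] M [-0.791 -0.614 -0.001] tau6 -0.025 op 0.144 grip 30.0
t 10.07 pos [588.1 105.4 102.6] yaw -2.351 F [-0.1  0.  -0.5] M [ 0.007 -0.01   0.055] tau6 -0.007 op 0.368 grip 0.0
t 10.48 pos [588.9 105.4 174.2] yaw -2.351 F [ 0.   0.2 -0.8] M [0.077 0.057 0.006] tau6 -0.002 op 0.598 grip 0.0
shift [ 89.4 -97.7   2.2] turn 0.598
```

```bash
python3 -m handwheel '[[18, -20, 0, 0.12, 0.6], [36, -39, 0, 0.24, 0.6], [54, -59, 0, 0.36, 0.6], [72, -78, 0, 0.48, 0.6], [89.4, -97.7, 0, 0.598, 0.6]]' >/dev/null
python3 -m handwheel '[[0, 0, 0, 0, 0.6], [0, 0, 0, 0, 0.6]]' >/dev/null; python3 st.py; python3 go.py 595.5 -26.9 102.6 0.193
python3 - <<'E'
from h import *
p,d=read_camera("top");cv2.imwrite("pics/g2.png",cv2.resize(p[140:260,200:360,::-1],None,fx=4,fy=4,interpolation=cv2.INTER_CUBIC))
E
```

```text
t 11.07 pos [594.4 -28.  171.3] yaw -2.950 F [-0.6  0.1  0.5] M [-0.01  -0.038 -0.011] tau6 0.373 op 0.600 grip 0.0
shift [-1.4  0.8 68.7] turn -0.002
```

View pics/g2.png

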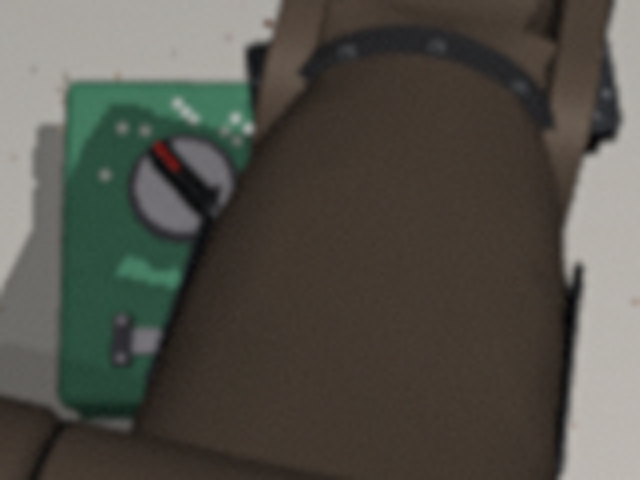

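The crop shows the left red line at (165,157) pointing near the two-pip mark at (133,128), so the dial stayed put. The arm hides the right dial. Next I descend onto it and grip.

```bash
python3 -m handwheel '[[-1.4, 0.8, 20, 0, 0.6], [-1.4, 0.8, 45, 0, 0.6], [-1.4, 0.8, 60, 0, 0.5], [-1.4, 0.8, 66, 0, 0.4], [-1.4, 0.8, 68, 0, 0.3]]' >/dev/null; python3 st.py
python3 -m handwheel '[[0, 0, 0, 0, 0.3], [0, 0, 0, 0, 0.2], [0, 0, 0, 0, 0.18]]' >/dev/null; python3 st.py
python3 -m handwheel '[[0, 0, 0, 0, 0.1], [0, 0, 0, 0, 0], [0, 0, 0, 0, 0], [0, 0, 0, 0, 0], [0, 0, 0, 0, 0]]' >/dev/null; python3 st.py
```

```text
t 11.53 pos [595.5 -24.9 103.3] yaw -2.947 F [-0.3  0.3 -0.3] M [ 0.024  0.021 -0.001] tau6 -0.014 op 0.446 grip 0.0
t 11.78 pos [596.5 -25.9 105.6] yaw -2.949 F [-0.7 -0.2  0.3] M [-0.042 -0.03   0.04 ] tau6 -0.005 op 0.241 grip 0.0
t 12.20 pos [596.6 -26.4 105.4] yaw -2.949 F [-0.2 -2.8  6.7] M [-0.407  0.131  0.054] tau6 0.029 op 0.145 grip 30.0
```

```bash
python3 -m handwheel '[[0, 0, 0, 0.02, 0], [0, 0, 0, 0.04, 0], [0, 0, 0, 0.06, 0], [0, 0, 0, 0.08, 0], [0, 0, 0, 0.1, 0]]' >/dev/null; python3 st.py;  python3 -m handwheel '[[0, 0, 0, 0.02, 0], [0, 0, 0, 0.04, 0], [0, 0, 0, 0.06, 0], [0, 0, 0, 0.08, 0], [0, 0, 0, 0.1, 0]]' >/dev/null; python3 st.py
python3 -m handwheel '[[0, 0, 0, 0.02, 0], [0, 0, 0, 0.04, 0], [0, 0, 0, 0.06, 0], [0, 0, 0, 0.08, 0], [0, 0, 0, 0.1, 0]]' >/dev/null; python3 st.py; python3 -m handwheel '[[0, 0, 0, 0.02, 0], [0, 0, 0, 0.04, 0], [0, 0, 0, 0.06, 0], [0, 0, 0, 0.08, 0], [0, 0, 0, 0.1, 0]]' >/dev/null; python3 st.py
```

```text
t 12.62 pos [596.6 -26.5 105.4] yaw -3.050 F [ 0.1 -3.3  7.1] M [-0.481  0.101  0.124] tau6 -0.281 op 0.147 grip 30.0
t 13.03 pos [596.5 -26.5 105.4] yaw 3.133 F [ 0.2 -3.3  6.3] M [-0.546  0.168  0.108] tau6 -0.290 op 0.147 grip 30.0
t 13.45 pos [596.6 -26.5 105.4] yaw 3.033 F [-1.3 -3.   5.7] M [-0.562  0.126  0.073] tau6 -0.280 op 0.145 grip 30.0
t 13.87 pos [596.6 -26.5 105.5] yaw 2.933 F [-0.9 -4.3  5.9] M [-0.586  0.131  0.132] tau6 -0.290 op 0.145 grip 30.0
```

```bash
python3 -m handwheel '[[0, 0, 0, 0.02, 0], [0, 0, 0, 0.04, 0], [0, 0, 0, 0.06, 0], [0, 0, 0, 0.08, 0], [0, 0, 0, 0.1, 0]]' >/dev/null; python3 st.py; python3 -m handwheel '[[0, 0, 0, 0.01, 0], [0, 0, 0, 0.02, 0], [0, 0, 0, 0.03, 0], [0, 0, 0, 0.04, 0]]' >/dev/null; python3 st.py
```

```text
t 14.28 pos [596.6 -26.6 105.4] yaw 2.833 F [-0.4 -3.4  6. ] M [-0.664  0.1    0.151] tau6 -0.277 op 0.145 grip 30.0
t 14.62 pos [596.6 -26.6 105.4] yaw 2.793 F [-1.2 -4.2  6.7] M [-0.708  0.193  0.125] tau6 -0.086 op 0.146 grip 30.0
```

```bash
python3 -m handwheel '[[0, 0, 0, 0.01, 0], [0, 0, 0, 0.02, 0]]' >/dev/null; python3 st.py;python3 -m handwheel '[[0, 0, 0, 0.01, 0], [0, 0, 0, 0.02, 0]]' >/dev/null; python3 st.py;python3 -m handwheel '[[0, 0, 0, 0.01, 0], [0, 0, 0, 0.02, 0]]' >/dev/null; python3 st.py
```

```text
t 14.78 pos [596.5 -26.6 105.4] yaw 2.773 F [-1.2 -4.4  5.4] M [-0.685  0.123  0.092] tau6 -0.087 op 0.149 grip 30.0
t 14.95 pos [596.5 -26.5 105.4] yaw 2.754 F [-0.4 -3.5  5.8] M [-0.649  0.13   0.124] tau6 -0.089 op 0.147 grip 30.0
t 15.12 pos [596.5 -26.6 105.4] yaw 2.734 F [-0.4 -4.4  6.4] M [-0.708  0.105  0.094] tau6 -0.091 op 0.142 grip 30.0
```

Steady drag baseline at this pace: tau6 ≈ -0.09. The dial is at about -0.46.

```bash
python3 -m handwheel '[[0, 0, 0, 0.01, 0], [0, 0, 0, 0.02, 0]]' >/dev/null; python3 st.py;python3 -m handwheel '[[0, 0, 0, 0.01, 0], [0, 0, 0, 0.02, 0]]' >/dev/null; python3 st.py;python3 -m handwheel '[[0, 0, 0, 0.01, 0], [0, 0, 0, 0.02, 0]]' >/dev/null; python3 st.py
```

```text
t 15.28 pos [596.5 -26.6 105.4] yaw 2.713 F [-0.5 -4.4  6.5] M [-0.695  0.133  0.146] tau6 -0.094 op 0.147 grip 30.0
t 15.45 pos [596.5 -26.6 105.4] yaw 2.693 F [ 0.1 -3.8  6.4] M [-0.732  0.127  0.055] tau6 -0.094 op 0.146 grip 30.0
t 15.62 pos [596.5 -26.6 105.4] yaw 2.673 F [-0.4 -3.8  5.2] M [-0.767  0.068  0.11 ] tau6 -0.080 op 0.144 grip 30.0
```

```bash
python3 -m handwheel '[[0, 0, 0, 0.01, 0], [0, 0, 0, 0.02, 0]]' >/dev/null; python3 st.py;python3 -m handwheel '[[0, 0, 0, 0.01, 0], [0, 0, 0, 0.02, 0]]' >/dev/null; python3 st.py;python3 -m handwheel '[[0, 0, 0, 0.01, 0], [0, 0, 0, 0.02, 0]]' >/dev/null; python3 st.py
```

```text
t 15.78 pos [596.6 -26.6 105.4] yaw 2.654 F [-1.  -3.9  5.6] M [-0.75   0.11   0.178] tau6 -0.043 op 0.142 grip 30.0
t 15.95 pos [596.5 -26.6 105.4] yaw 2.634 F [-0.3 -3.2  6.2] M [-0.762  0.097  0.189] tau6 -0.008 op 0.144 grip 30.0
t 16.12 pos [596.5 -26.6 105.4] yaw 2.613 F [-0.3 -4.   6.2] M [-0.733  0.164  0.104] tau6 -0.152 op 0.144 grip 30.0
```

```bash
python3 -m handwheel '[[0, 0, 0, 0.01, 0], [0, 0, 0, 0.02, 0]]' >/dev/null; python3 st.py
```

```text
t 16.28 pos [596.5 -26.6 105.4] yaw 2.593 F [-1.4 -4.7  6.4] M [-0.695  0.156  0.097] tau6 -0.102 op 0.144 grip 30.0
```

```bash
python3 -m handwheel '[[0, 0, 0, 0.01, 0], [0, 0, 0, 0.02, 0]]' >/dev/null; python3 st.py;python3 -m handwheel '[[0, 0, 0, 0.01, 0], [0, 0, 0, 0.02, 0]]' >/dev/null; python3 st.py
```

```text
t 16.45 pos [596.5 -26.6 105.4] yaw 2.573 F [-0.7 -4.2  5.3] M [-0.788  0.171  0.088] tau6 -0.079 op 0.143 grip 30.0
t 16.62 pos [596.5 -26.6 105.4] yaw 2.553 F [-1.1 -4.3  5.5] M [-0.745  0.139  0.121] tau6 -0.082 op 0.143 grip 30.0
```

```bash
python3 -m handwheel '[[0, 0, 0, 0.01, 0], [0, 0, 0, 0.02, 0]]' >/dev/null; python3 st.py;python3 -m handwheel '[[0, 0, 0, 0.01, 0], [0, 0, 0, 0.02, 0]]' >/dev/null; python3 st.py;python3 -m handwheel '[[0, 0, 0, 0.01, 0], [0, 0, 0, 0.02, 0]]' >/dev/null; python3 st.py
```

```text
t 16.78 pos [596.5 -26.6 105.4] yaw 2.534 F [-0.9 -3.8  6.2] M [-0.783  0.134  0.104] tau6 -0.085 op 0.145 grip 30.0
t 16.95 pos [596.5 -26.6 105.4] yaw 2.514 F [-0.4 -5.   5.6] M [-0.841  0.176  0.081] tau6 -0.089 op 0.140 grip 30.0
t 17.12 pos [596.5 -26.6 105.4] yaw 2.494 F [-0.9 -4.4  5.3] M [-0.858  0.204  0.112] tau6 -0.094 op 0.143 grip 30.0
```

```bash
python3 -m handwheel '[[0, 0, 0, 0.01, 0], [0, 0, 0, 0.02, 0]]' >/dev/null; python3 st.py;python3 -m handwheel '[[0, 0, 0, 0.01, 0], [0, 0, 0, 0.02, 0]]' >/dev/null; python3 st.py;python3 -m handwheel '[[0, 0, 0, 0.01, 0], [0, 0, 0, 0.02, 0]]' >/dev/null; python3 st.py
```

```text
t 17.28 pos [596.5 -26.6 105.4] yaw 2.474 F [-0.3 -3.5  5.9] M [-0.771  0.193  0.017] tau6 -0.113 op 0.145 grip 30.0
t 17.45 pos [596.5 -26.7 105.4] yaw 2.453 F [-0.5 -3.8  6.5] M [-0.86   0.162  0.135] tau6 -0.127 op 0.148 grip 30.0
t 17.62 pos [596.5 -26.6 105.4] yaw 2.433 F [-1.6 -4.5  5.8] M [-0.773  0.122  0.079] tau6 -0.113 op 0.146 grip 30.0
```

```bash
python3 -m handwheel '[[0, 0, 0, 0.01, 0], [0, 0, 0, 0.02, 0]]' >/dev/null; python3 st.py;python3 -m handwheel '[[0, 0, 0, 0.01, 0], [0, 0, 0, 0.02, 0]]' >/dev/null; python3 st.py;python3 -m handwheel '[[0, 0, 0, 0.01, 0], [0, 0, 0, 0.02, 0]]' >/dev/null; python3 st.py
```

```text
t 17.78 pos [596.5 -26.7 105.4] yaw 2.413 F [-0.6 -4.4  6.8] M [-0.862  0.202  0.09 ] tau6 -0.112 op 0.145 grip 30.0
t 17.95 pos [596.5 -26.6 105.4] yaw 2.393 F [-0.2 -3.6  5.9] M [-0.848  0.197  0.081] tau6 -0.110 op 0.150 grip 30.0
t 18.12 pos [596.5 -26.6 105.4] yaw 2.373 F [-0.9 -4.1  6.1] M [-0.839  0.117  0.13 ] tau6 -0.109 op 0.146 grip 30.0
```

```bash
python3 -m handwheel '[[0, 0, 0, 0.01, 0], [0, 0, 0, 0.02, 0]]' >/dev/null; python3 st.py;python3 -m handwheel '[[0, 0, 0, 0.01, 0], [0, 0, 0, 0.02, 0]]' >/dev/null; python3 st.py;python3 -m handwheel '[[0, 0, 0, 0.01, 0], [0, 0, 0, 0.02, 0]]' >/dev/null; python3 st.py
```

```text
t 18.28 pos [596.5 -26.7 105.4] yaw 2.353 F [-1.9 -4.8  6.8] M [-0.837  0.141  0.114] tau6 -0.108 op 0.146 grip 30.0
t 18.45 pos [596.5 -26.7 105.4] yaw 2.333 F [-1.  -4.5  6.3] M [-0.863  0.231  0.042] tau6 -0.108 op 0.148 grip 30.0
t 18.62 pos [596.5 -26.7 105.4] yaw 2.313 F [-0.8 -4.2  6.3] M [-0.884  0.196  0.024] tau6 -0.145 op 0.144 grip 30.0
```

```bash
python3 -m handwheel '[[0, 0, 0, 0.01, 0], [0, 0, 0, 0.02, 0]]' >/dev/null; python3 st.py;python3 -m handwheel '[[0, 0, 0, 0.01, 0], [0, 0, 0, 0.02, 0]]' >/dev/null; python3 st.py
```

```text
t 18.78 pos [596.5 -26.7 105.5] yaw 2.293 F [-1.2 -4.7  6. ] M [-0.821  0.234  0.051] tau6 -0.145 op 0.145 grip 30.0
t 18.95 pos [596.5 -26.7 105.4] yaw 2.273 F [-0.3 -4.7  6.5] M [-0.878  0.234  0.062] tau6 -0.145 op 0.151 grip 30.0
```

```bash
python3 -m handwheel '[[0, 0, 0, 0.01, 0], [0, 0, 0, 0.02, 0]]' >/dev/null; python3 st.py;python3 -m handwheel '[[0, 0, 0, 0.01, 0], [0, 0, 0, 0.02, 0]]' >/dev/null; python3 st.py
```

```text
t 19.12 pos [596.5 -26.7 105.4] yaw 2.253 F [-1.8 -4.9  5.8] M [-0.902  0.223  0.022] tau6 -0.144 op 0.149 grip 30.0
t 19.28 pos [596.5 -26.7 105.4] yaw 2.233 F [-1.7 -5.4  6.1] M [-0.884  0.265  0.129] tau6 -0.096 op 0.146 grip 30.0
```

```bash
python3 -m handwheel '[[0, 0, 0, 0.01, 0], [0, 0, 0, 0.02, 0]]' >/dev/null; python3 st.py
```

```text
t 19.45 pos [596.5 -26.7 105.4] yaw 2.214 F [-0.3 -4.7  6.5] M [-0.999  0.209  0.211] tau6 -0.045 op 0.147 grip 30.0
```

```bash
python3 -m handwheel '[[0, 0, 0, 0.01, 0], [0, 0, 0, 0.02, 0]]' >/dev/null; python3 st.py;python3 -m handwheel '[[0, 0, 0, 0.01, 0], [0, 0, 0, 0.02, 0]]' >/dev/null; python3 st.py
```

```text
t 19.62 pos [596.5 -26.7 105.4] yaw 2.194 F [-1.5 -4.7  6.5] M [-0.926  0.235  0.219] tau6 0.007 op 0.147 grip 30.0
t 19.78 pos [596.4 -26.7 105.4] yaw 2.174 F [-1.4 -5.2  6.4] M [-0.925  0.261  0.279] tau6 0.059 op 0.149 grip 30.0
```

```bash
python3 -m handwheel '[[0, 0, 0, 0.01, 0]]' >/dev/null; python3 st.py; python3 -m handwheel '[[0, 0, 0, -0.02, 0], [0, 0, 0, -0.04, 0], [0, 0, 0, -0.06, 0], [0, 0, 0, -0.08, 0]]' >/dev/null; python3 st.py
python3 -m handwheel '[[0, 0, 0, 0, 0.3], [0, 0, 0, 0, 0.6], [0, 0, 0, 0, 0.6], [0, 0, 0, 0, 0.6]]' >/dev/null; python3 st.py
python3 -m handwheel '[[0, 0, -15, 0, 0.6], [0, 0, -40, 0, 0.6], [0, 0, -65, 0, 0.6], [0, 0, -70, 0, 0.6], [0, 0, -70, 0, 0.6]]' >/dev/null; python3 st.py; python3 go.py 500.1 34.1 174 0.053
```

```text
t 19.87 pos [596.5 -26.7 105.4] yaw 2.164 F [-0.1 -5.   5.6] M [-0.961  0.253  0.256] tau6 0.084 op 0.148 grip 30.0
t 20.20 pos [596.5 -26.7 105.4] yaw 2.245 F [-1.6 -3.3  6.2] M [-0.842  0.237 -0.025] tau6 0.369 op 0.147 grip 30.0
t 20.53 pos [596.  -25.9 104.5] yaw 2.243 F [-0.1 -1.   0.5] M [-0.003  0.071 -0.047] tau6 0.005 op 0.366 grip 0.0
t 20.95 pos [596.7 -26.  176.1] yaw 2.244 F [-0.6  0.3 -0.6] M [-0.09  -0.015 -0.06 ] tau6 0.002 op 0.594 grip 0.0
shift [107.2 -38.1   1.8] turn -0.951
```

```bash
python3 -m handwheel '[[25, -8, 0, -0.12, 0.6], [50, -16, 0, -0.24, 0.6], [75, -26, 0, -0.36, 0.6], [95, -34, 0, -0.48, 0.6], [107, -38, 0, -0.6, 0.6]]' >/dev/null
python3 -m handwheel '[[0, 0, 0, -0.12, 0.6], [0, 0, 0, -0.24, 0.6], [0, 0, 0, -0.351, 0.6], [0, 0, 0, -0.351, 0.6], [0, 0, 0, -0.351, 0.6]]' >/dev/null; python3 st.py; python3 go.py 500.1 34.1 104 0.053
```

```text
t 21.78 pos [499.3  34.  173.7] yaw -3.092 F [ 0.  -0.1  0.1] M [0.026 0.004 0.018] tau6 -0.665 op 0.600 grip 0.0
shift [-0.9  0.1 69.7] turn -0.003
```

```bash
python3 -m handwheel '[[-0.5, 0, 20, 0, 0.6], [-0.5, 0, 45, 0, 0.6], [-0.5, 0, 60, 0, 0.5], [-0.5, 0, 66, 0, 0.4], [-0.5, 0, 68, 0, 0.3]]' >/dev/null; python3 st.py
python3 -m handwheel '[[0, 0, 0, 0, 0.3], [0, 0, 0, 0, 0.2], [0, 0, 0, 0, 0.18]]' >/dev/null; python3 st.py
python3 -m handwheel '[[0, 0, 0, 0, 0.1], [0, 0, 0, 0, 0], [0, 0, 0, 0, 0], [0, 0, 0, 0, 0]]' >/dev/null; python3 st.py
python3 -m handwheel '[[0, 2, 0, 0, 0], [0, 4, 0, 0, 0], [0, 6, 0, 0, 0], [0, 8, 0, 0, 0], [0, 10, 0, 0, 0]]' >/dev/null; python3 st.py
```

```text
t 22.20 pos [499.7  33.9 105.4] yaw -3.091 F [0.2 0.1 0.2] M [0.022 0.037 0.012] tau6 0.044 op 0.445 grip 0.0
t 22.45 pos [500.6  33.9 107.4] yaw -3.089 F [ 0.1 -0.8 -1. ] M [-0.004 -0.001  0.021] tau6 0.018 op 0.236 grip 0.0
t 22.78 pos [500.5  34.2 107.3] yaw -3.088 F [-0.8  3.5  6.7] M [0.808 0.153 0.117] tau6 0.081 op 0.142 grip 30.0
t 23.20 pos [500.   43.6 107.3] yaw -3.088 F [-1.3 -3.8  6.9] M [-0.399  0.171  0.086] tau6 -0.012 op 0.145 grip 30.0
```

```bash
python3 -m handwheel '[[0, 2, 0, 0, 0], [0, 4, 0, 0, 0], [0, 6, 0, 0, 0], [0, 8, 0, 0, 0], [0, 10, 0, 0, 0]]' >/dev/null; python3 st.py
python3 -m handwheel '[[0, 1, 0, 0, 0], [0, 2, 0, 0, 0]]' >/dev/null; python3 st.py
```

```text
t 23.62 pos [499.5  53.6 107.3] yaw -3.088 F [-1.2 -2.7  6.8] M [-0.448  0.235  0.124] tau6 -0.012 op 0.148 grip 30.0
t 23.78 pos [499.3  55.6 107.3] yaw -3.088 F [-0.8 -3.6  6.8] M [-0.391  0.185  0.076] tau6 0.031 op 0.145 grip 30.0
```

```bash
python3 -m handwheel '[[0, 1, 0, 0, 0], [0, 2, 0, 0, 0]]' >/dev/null; python3 st.py
```

```text
t 23.95 pos [499.2  57.6 107.3] yaw -3.088 F [-1.4 -2.8  7.1] M [-0.402  0.226  0.051] tau6 0.027 op 0.146 grip 30.0
```

Now at 23.4 mm with force only at friction level; creep on.

```bash
python3 -m handwheel '[[0, 0.5, 0, 0, 0], [0, 1, 0, 0, 0], [0, 1.5, 0, 0, 0]]' >/dev/null; python3 st.py
```

```text
t 24.20 pos [499.2  59.  107.3] yaw -3.088 F [-1.2 -2.8  5.9] M [-0.442  0.2    0.06 ] tau6 0.047 op 0.145 grip 30.0
```

```bash
python3 -m handwheel '[[0, 0.5, 0, 0, 0], [0, 1, 0, 0, 0], [0, 1.5, 0, 0, 0]]' >/dev/null; python3 st.py
```

```text
t 24.45 pos [499.1  60.5 107.3] yaw -3.088 F [-0.5 -2.9  5.6] M [-0.366  0.28   0.037] tau6 0.048 op 0.148 grip 30.0
```

```bash
python3 -m handwheel '[[0, 2, 0, 0, 0], [0, 4, 0, 0, 0], [0, 6, 0, 0, 0], [0, 8, 0, 0, 0], [0, 10, 0, 0, 0]]' >/dev/null; python3 st.py;python3 -m handwheel '[[0, 1, 0, 0, 0], [0, 2, 0, 0, 0], [0, 3, 0, 0, 0], [0, 4, 0, 0, 0], [0, 5, 0, 0, 0]]' >/dev/null; python3 st.py
```

```text
t 24.87 pos [498.5  70.5 107.3] yaw -3.088 F [-1.  -2.8  5.8] M [-0.461  0.195  0.004] tau6 -0.011 op 0.148 grip 30.0
t 25.28 pos [498.2  75.5 107.3] yaw -3.088 F [-1.7 -2.8  6.1] M [-0.468  0.171  0.068] tau6 0.028 op 0.146 grip 30.0
```

Travel is 41.3 mm. I'll creep to the end stop.

```bash
python3 -m handwheel '[[0, 1, 0, 0, 0], [0, 2, 0, 0, 0], [0, 3, 0, 0, 0]]' >/dev/null; python3 st.py
```

```text
t 25.53 pos [498.1  78.5 107.3] yaw -3.088 F [-1.3 -3.1  5.5] M [-0.455  0.259  0.098] tau6 0.028 op 0.143 grip 30.0
```

```bash
python3 -m handwheel '[[0, 0.3, 0, 0, 0], [0, 0.5, 0, 0, 0]]' >/dev/null; python3 st.py
```

```text
t 25.70 pos [498.   79.1 107.3] yaw -3.088 F [-1.6 -2.5  6.4] M [-0.401  0.232  0.101] tau6 0.065 op 0.144 grip 30.0
```

```bash
python3 -m handwheel '[[0, 0.3, 0, 0, 0], [0, 0.5, 0, 0, 0]]' >/dev/null; python3 st.py
```

```text
t 25.87 pos [498.   79.3 107.3] yaw -3.088 F [-1.1 -7.2  6.5] M [-1.061  0.266  0.064] tau6 0.050 op 0.142 grip 30.0
```

The end stop is felt at 45 mm travel, with force rising to 7 N. I release, rise, move clear and look.

```bash
python3 -m handwheel '[[0, 0, 0, 0, 0.3], [0, 0, 0, 0, 0.5], [0, 0, 0, 0, 0.5], [0, 0, 0, 0, 0.5]]' >/dev/null; python3 st.py
python3 -m handwheel '[[0, 0, -15, 0, 0.5], [0, 0, -40, 0, 0.5], [0, 0, -80, 0, 0.5], [0, 0, -110, 0, 0.5], [0, 0, -110, 0, 0.5]]' >/dev/null
python3 -m handwheel '[[0, 40, 0, 0, 0.5], [0, 80, 0, 0, 0.5], [0, 120, 0, 0, 0.5], [0, 160, 0, 0, 0.5], [0, 200, 0, 0, 0.5]]' >/dev/null
python3 -m handwheel '[[0, 35, 0, 0, 0.5], [0, 70, 0, 0, 0.5], [0, 100, 0, 0, 0.5], [0, 100, 0, 0, 0.5], [0, 100, 0, 0, 0.5]]' >/dev/null; python3 st.py
python3 - <<'E'
from h import *
p,d=read_camera("top");cv2.imwrite("pics/end.png",p[:,:,::-1]);cv2.imwrite("pics/endc.png",cv2.resize(p[140:260,200:360,::-1],None,fx=4,fy=4,interpolation=cv2.INTER_CUBIC))
P=cloud("top",d)
hi=(P[...,2]>115)&(P[...,2]<140)&(np.hypot(P[...,0]-562,P[...,1]-37)<140)
k,l,s,c=cv2.connectedComponentsWithStats(hi.astype(np.uint8))
for i in range(1,k):
    if s[i,4]>20:
        w=P[l==i];print("hi",s[i,4],w.mean(0),cv2.minAreaRect(w[:,:2].astype(np.float32)))
E
```

```text
t 26.20 pos [497.7  79.9 106.6] yaw -3.088 F [ 0.2  0.1 -1. ] M [ 0.027  0.014 -0.046] tau6 0.001 op 0.370 grip 0.0
t 27.45 pos [481.1 380.6 215.6] yaw -3.086 F [ 0.5  0.3 -0.2] M [0.03  0.044 0.036] tau6 0.218 op 0.500 grip 0.0
hi 133 [587.58908778 104.49104651 125.67004234] ((588.924560546875, 105.08826446533203), (47.04277420043945, 14.276557922363281), 46.076385498046875)
hi 131 [594.63496948 -26.35662238 126.07490875] ((595.5550537109375, -26.440990447998047), (14.610595703125, 45.101558685302734), 39.663639068603516)
hi 61 [497.31120131  78.77940398 128.81895556] ((497.69268798828125, 78.8733901977539), (20.983240127563477, 11.393990516662598), 3.3181238174438477)
```

View pics/endc.png

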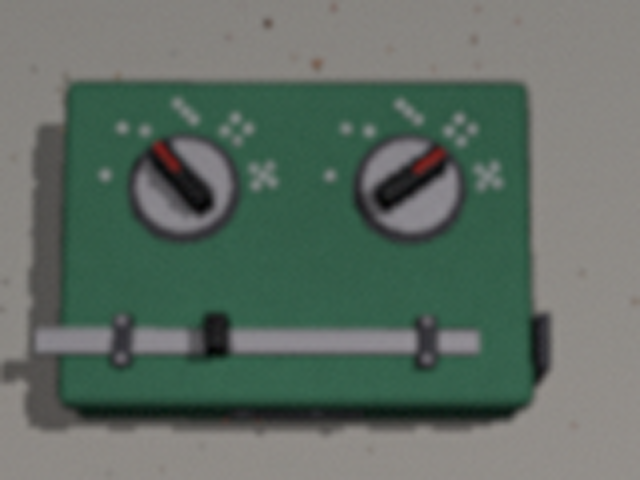

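The crop shows the bolt grip at (215,335), with the bolt clear of the staple at (541,345) and moved 44.8 mm. Both dials sit in their gates, so I'm handing in.

```bash
python3 -c "from cell import job_done;print(job_done())"
```

```text
the job is handed in; nothing more can be done
None
```

The takings box is unlocked and handed in: both dials caught in their gates (left about +0.73 rad, right about -0.9 rad), the bolt is open to its end stop (about 45 mm), and the arm is clear.

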